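Lamp aside, cleaner lid held half open

TASK

Swing the bench lamp's arm aside until its head is wholly clear of the ultrasonic cleaner and no longer over any part of it. Only then lift the cleaner's lid and hold it half open, at 45 degrees, so that the basket of rings can be taken out: the lid falls shut by itself, so finish while still holding it still at that angle, with the lamp still clear. Leave the other things on the bench where they are.

Things in the scene. Friction and masses are not known exactly. Their poses are not given: they have to be found in the camera images.
- cleaner: the ultrasonic cleaner, fixed to the table: a white box 200 mm (its x) by 240 mm (its y) by 130 mm tall, with a steel tank and a flat steel lid on top. Origin at the centre of its underside; its x axis points from its front (the side with two dials and the lid's grip, towards the robot) to its back, z up.
- lid_angle (a joint): angle of the lid in rad: 0 shut, 0.785 at 45 degrees, 1.6 at most. It turns about the top back edge of the cleaner and falls shut by its own weight (about 0.36 kg, varying by a third) from any angle up to 80 degrees. No stay, almost no friction.
- lid: the lid: flat steel plate, 204 mm by 244 mm by 9 mm, resting on the cleaner's top, with a grip at its front edge. Origin on the hinge line (same as point lid_hinge); its x axis points from its front to the hinge, y along the hinge line. The frame turns with the lid.
- lid_hinge (a point): middle of the lid's hinge line, 100 mm behind the cleaner's origin (its +x) and 130 mm above the table. The hinge line runs along the cleaner's y axis.
- lid_grip (a point): the lid's grip: black roller, 18 mm diameter, 36 mm long, parallel to the hinge, on a tongue 14 mm wide at the middle of the lid's front edge. Origin: roller's centre, 238 mm from the hinge line, 38 mm before the cleaner's front face, 134 mm up when shut. Its y runs along the roller. Pinched over its flat ends from above, it turns between the fingers as the lid rises, the tool staying upright.
- lamp_arm (a joint): angle of the lamp's arm about its upright post, rad, -0.8 to 1.3 (end stops). At 0 the arm points roughly the way the cleaner's front faces (the lamp's own -x); larger values bring its head over the cleaner, smaller ones swing it away past the cleaner's +y side. It stays where it is left (friction 0.12 N m).
- lamp_pin (a point): middle of the upright round black pin (16 mm diameter, 45 mm tall) on top of the lamp's head, 282 mm up, 250 mm from the post's axis. The head is a flat black disc, 90 mm diameter, 20 mm thick, its top 260 mm up; the pin reaches 305 mm. The head is clear of the cleaner when this point is over 165 mm from the cleaner's origin along the cleaner's +y axis.
- lamp_pivot (a point): point on the post's axis at the height of the arm (250 mm up). The post is fixed, about 250 mm to the +y side of the cleaner's middle and 140 mm behind it; round foot 120 mm in diameter, arm 14 mm thick.
- bur_block: round wooden block, 60 mm diameter, 35 mm tall, with burs standing in it to 67 mm; stands on the table between the cleaner and the lamp post; origin at the centre of its underside. Bystander
- pliers: black-handled steel pliers, 145 x 50 x 12 mm, lying on the table at the cleaner's -y side; origin underneath their middle. Bystander
- bench_block: bare steel block 75 x 75 x 20 mm lying on the table in front of the cleaner; origin at the centre of its underside. Bystander
- hammer: small hammer lying on the table to the robot's right, 218 mm long, 24 mm tall; origin underneath, near its middle. Bystander
- mug: black mug, 76 mm diameter, 85 mm tall, far to the left or right; origin at the centre of its underside. Bystander
- cork_dish: shallow cork dish, 100 mm diameter, 16 mm tall, far to the left or right; origin at the centre of its underside. Bystander
- jar: glass jar with a steel cap, 60 mm diameter, 70 mm tall, far to the left or right; origin at the centre of its underside. Bystander

How it is judged:
On the way, in this order (a step that is already met when the one before it is completed fails the run):
1. the lamp's head is clear of the cleaner, the lid still shut (y of lamp_pin in the frame of cleaner above 0.165 m and value of joint lid_angle below 0.06 rad), for 0.2 s.
2. the fingers hold the lid at 45 degrees (y of lamp_pin in the frame of cleaner above 0.165 m and value of joint lid_angle between 0.646 and 0.925 rad and contact force between the fingers and lid above 0.3 N), for 0.2 s.
At the end, for the whole second after the job is handed in: The robot's fingers hold the lid at 45 degrees, within 8 degrees, and still (under 0.1 rad/s); none of the loose things touches the lid; the lamp's pin is more than 165 mm from the cleaner's origin along the cleaner's +y; every bystander is within 40 mm of its start (all of step 2 and velocity of joint lid_angle between -0.1 and 0.1 rad/s and contact force between lid and bur_block below 0.2 N and contact force between lid and pliers below 0.2 N and contact force between lid and bench_block below 0.2 N and contact force between lid and hammer below 0.2 N and contact force between lid and mug below 0.2 N and contact force between lid and cork_dish below 0.2 N and contact force between lid and jar below 0.2 N and distance of each of bur_block, pliers, bench_block, hammer, mug, cork_dish, jar from where it was at the start of the episode below 0.04 m); the arm keeps its last pose, push and grip.
It fails at once if the lid is raised while the lamp's head is still over the cleaner (value of joint lid_angle above 0.1 rad and y of lamp_pin in the frame of cleaner below 0.16 m).
It fails at once if a bystander is pushed more than 40 mm from its place (distance of any of bur_block, pliers, bench_block, hammer, mug, cork_dish, jar from where it was at the start of the episode above 0.04 m).
It also fails if it takes over 64 s, if anything falls off the work surface, if the arm or the gripper's body presses on something with over 40 N, if the wrist force passes 120 N, or if a joint passes its speed limit or range.

ROBOT

A 6-joint arm with a two-finger parallel gripper is mounted at the origin on the work surface. World frame = base frame: x ahead of the robot, y to its left, z up, the work surface at z = 0. Lengths are in m, angles in rad, forces in N, time in s.
With the tool pointing down it reaches from about 0.375 to 0.9 m from the base axis. Payload 3.1 kg.
Tool frame: the origin (TCP) lies on the centre line of the jaws, within the pads' length; the fingertips stand 25 mm ahead of it and the grasp point (between the pads) lies 6 mm ahead of it (manip.tip_extent is the distance from the TCP to the fingertips, in m); z points along the fingers, y is the line along which they close (so a half turn about z gives the same grasp; the last joint's range is limited). The gripper opens to 85 mm and grips with 20 to 120 N. Pads are 22 mm wide; open, the fingers measure 114 mm over their backs; the gripper's body (76 mm by 85 mm) begins 54 mm behind the grasp point. The pads swing forward as they close: fully open they stand 13 mm farther back than shut.
Start: joints at [-1.389, 0.527, 1.433, -0, 1.181, -0.178], TCP at [0.221, -0.585, 0.256] pointing down, gripper open.
Joint ranges: [-3.08, 3.08], [-0.75, 2.2], [0.22, 2.44], [-1.43, 4.57], [0, 2.65], [-2.85, 2.85]. Speed limits (rad/s): [2.79, 2.79, 3.14, 3.14, 3.14, 3.14].

INTERFACE

Orientations are given as a unit quaternion [x, y, z, w].
In Python, from station import readout, imaging, order, manip gives the robot as it stands.
- The arm moves only by the tool move_arm, never from a script. Its argument "rows" is a list of rows, each a list of 7 numbers: the turn, a rotation vector about the tool's x, y, z in degrees, then the shift along the tool's x, y, z in mm, then the closure, from 0 (fully open) to 1 (shut). A call has 1 to 12 rows; each row is the pose to reach, as a shift and turn from the pose commanded when the call began, along the tool's axes at that moment; what a row does not reach only later rows make up. A row lasts 1/12 s, in which the tool goes at most 41.7 mm and 7.16 degrees, less where a joint would pass 70% of its speed; a pose out of reach is approached as far as the arm can. A call with a gripper value outside its range is refused whole. The fingers move at their own pace and stop on an object; "squeeze" is the grip in N (left out, the last holds). Time passes only in rows, so rows that repeat a pose let the fingers close. It gives the time, the measured TCP pose, the force, the opening and the grip force at its end, in the units of the state.
- readout.sense(): the state, without advancing time (a new reading comes with each control period).
- imaging.snapshot(name): name is "scene" or "top" or "wrist"; returns a dict with "img" (480x640x3 uint8, red, green, blue), "z_map" (480x640 float32, m along the optical axis (not along the pixel's ray), 0 where there is no reading), "fovy" (degrees; the focal length in pixels is half the picture's height over the tangent of half this angle, whatever the lens; pixels are square), "cx", "cy" (the principal point, pixels), "rvec" (rotation vector, rad) and "tvec" (3), from world to camera coordinates, as OpenCV has them. Camera axes: x right, y down, z forward; pixel columns grow to the right and rows downward; lengths in m; the calibration is good to about 2 mm. The wrist camera is an equidistant fisheye: a pixel r from the principal point sees the ray r / f radians off the axis. A picture is of the moment at which its call begins.
- order.sign_off(): hands the job in; it is judged then, once.
The state is a dict: "t": time; "q": joint angles; "qd": joint speeds; "tau": joint torques, N m; "tcp_pos": TCP position; "tool_rot": TCP orientation; "force": force on the tool from outside, world axes, zero at the start; "ft_torque": the same for the moment, N m; "finger_gap": opening from 0.0 (shut) to 1.0 (fully open); "gripper_force": force on a finger pad.
Only numpy, scipy, OpenCV 4.12 (cv2) and the standard library are available. Lean on these libraries where they do the work, as an engineer would, in place of code of your own. Each camera call takes 0.05 s, during which the arm holds its last target. There are 200 camera calls.

## Working session

There is one attempt and no reset: what is moved stays moved. The work goes in short steps, Python scripts to look and compute and a tool call to move; the robot and the scene stay as the last step left them, time stands still between calls to the robot, and variables do not carry over. Pictures are saved under pics/ and viewed, at most 10 in all, crops included, and the job is handed in when it is done.

Besides the shell and the picture viewer there is one more tool, called after "Call:" by a JSON object that holds its "api" and its "payload", one argument or row to a line. move_arm: Moves the arm, as the interface text tells. Its arguments: {"type":"object","properties":{"rows":{"type":"array"},"squeeze":{"type":"number"}},"required":["rows"]}

```bash
mkdir -p pics
cat > h.py <<'E'
import numpy as np,cv2
from station import readout,imaging,order,manip
def snap(n,f):
    s=imaging.snapshot(n); cv2.imwrite(f'pics/{f}.png',s['img'][:,:,::-1]); np.savez(f'pics/{f}.npz',**s); return s
def world(s,u,v,z=None):
    f=240/np.tan(np.radians(float(s['fovy']))/2); R=cv2.Rodrigues(np.array(s['rvec']))[0]; t=np.array(s['tvec']).ravel()
    d=np.array([(u-s['cx'])/f,(v-s['cy'])/f,1.])
    c=-R.T@t; w=R.T@d
    if z is None: k=float(s['z_map'][int(round(v)),int(round(u))])
    else: k=(z-c[2])/w[2]
    return c+k*w
E
python3 - <<'E'
from h import *
for n in('top','scene'):
    s=snap(n,n+'1');print(n,s['fovy'],s['rvec'],s['tvec'])
st=readout.sense();print(st['t'],st['tcp_pos'],st['tool_rot'],st['force'],manip.tip_extent)
E
```

```text
top 53.91355426797484 [ 2.14878162 -2.16894831  0.13693037] [-0.02114397  0.59410843  1.27612544]
scene 57.54923173538294 [ 0.63890334  2.82586832 -0.82510819] [ 0.5256992  -0.07383365  1.40202465]
0.1 [ 0.22055969 -0.58414941  0.25542907] [ 9.83772982e-01  1.79415027e-01  7.07107460e-06 -9.83498647e-04] [0.96419297 0.33504399 0.12825968] 0.025
```

View pics/top1.png

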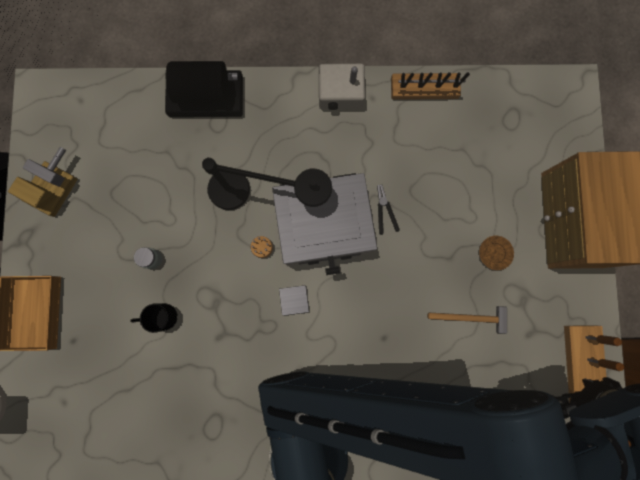

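View pics/scene1.png

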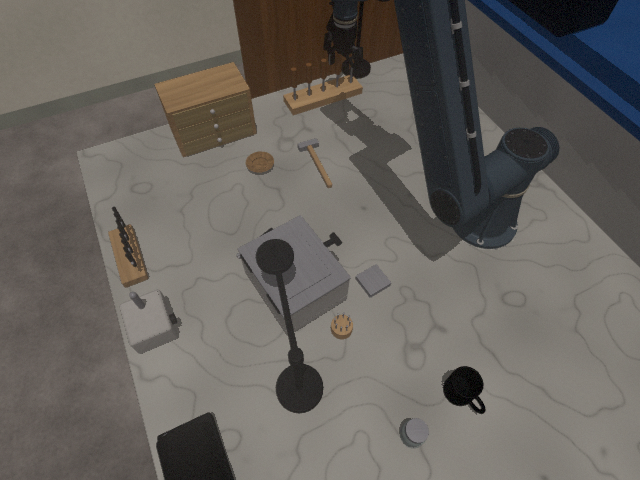

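The top view shows the lamp head at about (313,187), over the lid's back. The post top is near (209,164) and the grip at (334,269). I'll enlarge both views for exact pixels.

Run:
```python
from h import *
a=cv2.imread('pics/top1.png')[140:320,190:410]
cv2.imwrite('pics/c1.png',cv2.convertScaleAbs(cv2.resize(a,None,fx=3.5,fy=3.3,interpolation=2)[:600],alpha=2.2))
s=dict(np.load('pics/top1.npz'))
for n,u,v,z in[('head',313,187,.26),('post',209,164,.25),('grip',334,269,.134),('foot',229,190,.02),('bur',262,247,.035),('block',294,300,.02),('pliers',385,212,.01)]:
    print(n,world(s,u,v,z).round(4),world(s,u,v).round(3))
```

```text
head [ 0.69   -0.0188  0.26  ] [ 0.685 -0.019  0.281]
post [0.7504 0.2275 0.25  ] [0.745 0.223 0.268]
grip [ 0.5056 -0.0702  0.134 ] [ 0.505 -0.07   0.148]
foot [0.7408 0.2218 0.02  ] [0.74  0.221 0.022]
bur [0.5746 0.1251 0.035 ] [0.575 0.125 0.033]
block [0.4276 0.0374 0.02  ] [0.428 0.038 0.016]
pliers [ 0.6749 -0.2234  0.01  ] [ 0.676 -0.225  0.001]
```

View pics/c1.png

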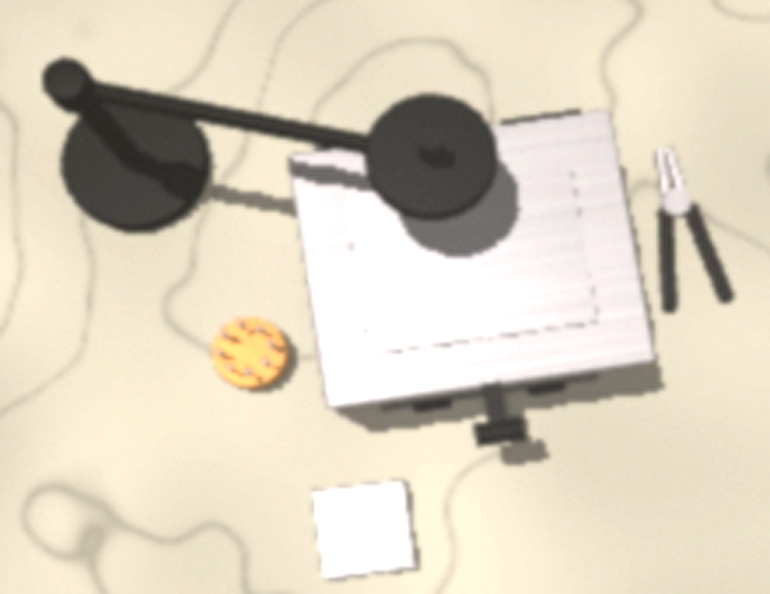

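Run:
```python
from h import *
s=dict(np.load('pics/top1.npz'))
W=lambda x,y,z:world(s,190+x/3.5,140+y/3.3,z)
c=[W(*p,.139) for p in[(290,155),(610,110),(652,358),(330,407)]]
print(np.round(c,4)); ctr=np.mean(c,0)
bx=(c[0]+c[1]-c[2]-c[3]);by=c[0]+c[3]-c[1]-c[2]
print(ctr, 'yaw x',np.degrees(np.arctan2(bx[1],bx[0])),'yaw y-90',np.degrees(np.arctan2(by[1],by[0]))-90, np.linalg.norm(bx)/2,np.linalg.norm(by)/2)
print('roller',W(500,428,.143)); piv=W(67,80,.268);pin=W(436,157,.305);hd=W(431,156,.26)
print('piv',piv,'pin',pin,'head',hd,np.linalg.norm((pin-piv)[:2]))
s2=dict(np.load('pics/scene1.npz'))
print(world(s2,275,256,.26),world(s2,295,354,.268),world(s2,335,240,.143))
```

```text
[[ 0.72    0.0859  0.139 ]
 [ 0.7542 -0.1526  0.139 ]
 [ 0.5567 -0.179   0.139 ]
 [ 0.5209  0.0564  0.139 ]]
[ 0.63794745 -0.04730146  0.139     ] yaw x 8.02003986140062 yaw y-90 8.414308485153327 0.20023050222558053 0.23954173837878864
roller [ 0.50327954 -0.06694469  0.143     ]
piv [0.74453509 0.22307913 0.268     ] pin [ 0.67790781 -0.02243487  0.305     ] head [ 0.68936248 -0.01911702  0.26      ] 0.2543940305063857
[ 0.69321038 -0.008921    0.26      ] [0.74675825 0.22826028 0.268     ] [ 0.50796506 -0.05486298  0.143     ]
```

```bash
cat >> h.py <<'E'
def cloud(s):
    f=240/np.tan(np.radians(float(s['fovy']))/2); R=cv2.Rodrigues(np.array(s['rvec']))[0]; t=np.array(s['tvec']).ravel()
    v,u=np.mgrid[:480,:640]; z=s['z_map']
    c=np.stack([(u-s['cx'])/f*z,(v-s['cy'])/f*z,z],-1)
    return ((c-t)@R)[z>0]
E
python3 - <<'E'
from h import *
for n in('top1','scene1'):
    p=cloud(dict(np.load(f'pics/{n}.npz')))
    def box(l,h): 
        q=p[np.all((p>l)&(p<h),1)]; print(n,len(q),q.mean(0).round(4),q.min(0).round(3),q.max(0).round(3))
    box([.62,-.09,.272],[.76,.04,.33])
    box([.62,-.09,.245],[.76,.033,.272])
    box([.7,.19,.24],[.78,.26,.3])
    box([.47,-.11,.125],[.513,-.03,.16])
E
```

```text
top1 59 [ 0.69   -0.018   0.2989] [ 0.684 -0.026  0.274] [ 0.698 -0.01   0.308]
top1 1101 [ 0.6899 -0.017   0.2585] [ 0.647 -0.061  0.245] [0.738 0.033 0.272]
top1 235 [0.7425 0.2187 0.2626] [0.73 0.19 0.24] [0.761 0.24  0.274]
top1 104 [ 0.5023 -0.0648  0.1405] [ 0.493 -0.083  0.131] [ 0.513 -0.047  0.148]
scene1 87 [ 0.6936 -0.0116  0.2946] [ 0.685 -0.023  0.272] [ 0.701 -0.006  0.308]
scene1 976 [ 0.695  -0.0079  0.2592] [ 0.649 -0.058  0.245] [0.738 0.033 0.272]
scene1 308 [0.7464 0.226  0.2639] [0.731 0.19  0.24 ] [0.763 0.246 0.275]
scene1 87 [ 0.5043 -0.0594  0.1402] [ 0.493 -0.082  0.127] [ 0.513 -0.043  0.147]
```

Call:
{"api": "move_arm", "payload": {
  "rows": [
    [0, 0, 0, 0, 0, -35, 0],
    [0, 0, 0, 30, -30, -70, 0],
    [0, 0, 0, 50, -60, -105, 0]
  ]
}}

```text
t: 0.35
tcp_pos: [0.242, -0.5263, 0.346]
tool_rot: [0.984, 0.179, 0.0, -0.001]
force: [0.6, 0.3, -0.3]
finger_gap: 1.006
gripper_force: 0.0
```

Call:
{"api": "move_arm", "payload": {
  "rows": [
    [0, 0, -4.7, 33, -17, 0, 0],
    [0, 0, -9.4, 66, -34, 0, 0],
    [0, 0, -14.1, 99, -51, 0, 0],
    [0, 0, -18.8, 132, -68, 0, 0],
    [0, 0, -23.5, 165, -85, 0, 0],
    [0, 0, -28.2, 198, -102, 0, 0],
    [0, 0, -32.9, 231, -119, 0, 0],
    [0, 0, -37.6, 264, -136, 0, 0],
    [0, 0, -42.3, 297, -153, 0, 0],
    [0, 0, -47, 330, -170, 0, 0],
    [0, 0, -51.7, 363, -187, 0, 0],
    [0, 0, -56.7, 396, -204, 0, 0]
  ]
}}

```text
t: 1.35
tcp_pos: [0.5412, -0.1938, 0.346]
tool_rot: [0.779, 0.627, -0.0, -0.0]
force: [-0.1, -0.7, -0.3]
finger_gap: 1.0
gripper_force: 0.0
```

```bash
cat >> h.py <<'E'
from scipy.spatial.transform import Rotation as Ro
def delta(p):
    s=readout.sense(); R=Ro.from_quat(s['tool_rot']).as_matrix()
    print('tcp',s['tcp_pos'].round(4) if hasattr(s['tcp_pos'],'round') else s['tcp_pos'],'yaw_y',np.degrees(np.arctan2(R[1,1],R[0,1])).round(2),'tool delta mm',(R.T@(np.array(p)-s['tcp_pos'])*1000).round(1),'q',np.round(s['q'],2),s['t'])
E
python3 -c "
from h import *
delta([.691,-.017,.36])"
```

```text
tcp [ 0.5412 -0.1938  0.346 ] yaw_y -12.39 tool delta mm [204.8 108.4 -14.1] q [-0.54  0.37  1.45 -0.    1.33 -0.32] 1.35
```

Call:
{"api": "move_arm", "payload": {
  "rows": [
    [0, 0, 0, 30, 15, -14, 0],
    [0, 0, 0, 62, 31, -14, 0],
    [0, 0, 0, 94, 48, -14, 0],
    [0, 0, 0, 126, 65, -14, 0],
    [0, 0, 0, 158, 82, -14, 0],
    [0, 0, 0, 185, 96, -14, 0],
    [0, 0, 0, 204, 107, -14, 0],
    [0, 0, 0, 204, 107, -14, 0],
    [0, 0, 0, 204, 107, -14, 0]
  ]
}}

```text
t: 2.1
tcp_pos: [0.6895, -0.0188, 0.3592]
tool_rot: [0.78, 0.626, -0.001, -0.001]
force: [0.2, -0.3, 0.3]
finger_gap: 0.998
gripper_force: 0.0
```

```bash
python3 -c "
from h import *
delta([.691,-.017,.36]); s=snap('wrist','w1'); print(s['fovy'],s['cx'],s['cy'])"
```

```text
tcp [ 0.6895 -0.0188  0.3592] yaw_y -12.5 tool delta mm [ 2.   1.1 -0.9] q [-0.19  0.54  1.12 -0.    1.48  0.03] 2.1
65.70646984690485 322.58586390157336 243.586397014563
```

View pics/w1.png

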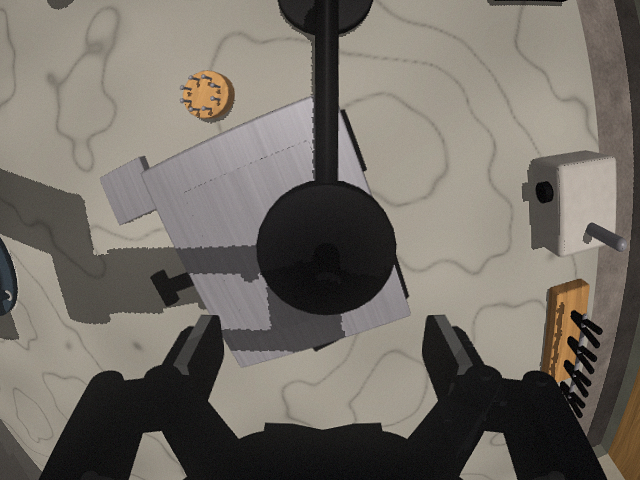

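The wrist view shows the pin dark on the head at about (326,255), midway between the fingers. The grip is at (170,287). I'll convert both to positions with the fisheye model.

```bash
cat >> h.py <<'E'
def fcloud(s):
    f=240/np.tan(np.radians(float(s['fovy']))/2); R=cv2.Rodrigues(np.array(s['rvec']))[0]; t=np.array(s['tvec']).ravel()
    v,u=np.mgrid[:480,:640]; z=s['z_map']; x=u-s['cx'];y=v-s['cy'];r=np.hypot(x,y)+1e-9;k=np.tan(np.minimum(r/f,1.5))/r
    c=np.stack([x*k*z,y*k*z,z],-1)
    return (c-t)@R
def rep(p,l,h):
    q=p[np.all((p>l)&(p<h),-1)]; print(len(q),q.mean(0).round(4),np.percentile(q,2,0).round(4),np.percentile(q,98,0).round(4))
E
python3 - <<'E'
from h import *
s=dict(np.load('pics/w1.npz')); p=fcloud(s)
print(p[255,326],p[287,170],p[262,326])
m=np.zeros((480,640),bool);m[150:320,240:410]=1
rep(p[m],[.62,-.09,.27],[.76,.04,.315])
rep(p[m],[.62,-.09,.25],[.76,.04,.27])
rep(p,[.47,-.12,.125],[.513,-.03,.16])
E
```

```text
[ 0.69343558 -0.01010883  0.28252167] [ 0.51161331 -0.06449113  0.14004939] [ 0.69338242 -0.01001074  0.2932379 ]
1342 [ 0.6925 -0.0147  0.2979] [ 0.685  -0.0245  0.2718] [ 0.6996 -0.0097  0.3071]
13818 [ 0.6934 -0.0107  0.2608] [ 0.6528 -0.0559  0.2557] [0.7318 0.033  0.2625]
524 [ 0.505  -0.0631  0.1416] [ 0.4946 -0.0825  0.1318] [ 0.5126 -0.0469  0.1453]
```

Call:
{"api": "move_arm", "payload": {
  "rows": [
    [0, 0, 0, 2, 2, 20, 0],
    [0, 0, 0, 2, 2, 45, 0],
    [0, 0, 0, 2, 2, 64, 0],
    [0, 0, 0, 2, 2, 64, 0.4],
    [0, 0, 0, 2, 2, 64, 0.8],
    [0, 0, 0, 2, 2, 64, 1],
    [0, 0, 0, 2, 2, 64, 1],
    [0, 0, 0, 2, 2, 64, 1],
    [0, 0, 0, 2, 2, 64, 1],
    [0, 0, 0, 2, 2, 64, 1]
  ],
  "squeeze": 25
}}

```text
t: 2.98
tcp_pos: [0.6924, -0.0186, 0.2981]
tool_rot: [0.781, 0.625, 0.001, 0.001]
force: [-0.4, -1.4, 3.5]
finger_gap: 0.176
gripper_force: 25.1
```

Run:
```python
from h import *
s=readout.sense(); print(s['tcp_pos'],s['finger_gap'],s['gripper_force'],s['force'])
R=Ro.from_quat(s['tool_rot']).as_matrix()
P=np.array([.7445,.223]); v=s['tcp_pos'][:2]-P; print(np.linalg.norm(v),np.degrees(np.arctan2(v[1],v[0])))
for a in range(6,73,6):
    c,n=np.cos(np.radians(-a)),np.sin(np.radians(-a)); w=P+np.array([[c,-n],[n,c]])@v
    d=R.T@np.r_[w-s['tcp_pos'][:2],0]*1000
    print(a,d.round(1),w.round(3))
```

```text
[ 0.6924481  -0.01863199  0.29808722] 0.17565813468945762 25.052299797534943 [-0.42197428 -1.38329415  3.51324263]
0.24717487060740392 -102.15677434013418
6 [  1.1 -25.8  -0.1] [ 0.667 -0.012]
12 [  5.  -51.4  -0.1] [ 0.643 -0.003]
18 [ 11.5 -76.5  -0.2] [0.62  0.009]
24 [  20.5 -100.7   -0.3] [0.599 0.023]
30 [  32.1 -123.9   -0.3] [0.579 0.04 ]
36 [  46.  -145.7   -0.4] [0.56  0.058]
42 [  62.1 -165.9   -0.5] [0.544 0.078]
48 [  80.3 -184.4   -0.5] [0.53 0.1 ]
54 [ 100.2 -200.8   -0.6] [0.518 0.123]
60 [ 121.8 -215.1   -0.6] [0.509 0.147]
66 [ 144.8 -227.    -0.7] [0.503 0.172]
72 [ 168.9 -236.5   -0.7] [0.499 0.198]
```

Call:
{"api": "move_arm", "payload": {
  "rows": [
    [0, 0, 2, 0, -8.6, 0, 1],
    [0, 0, 4, 0.5, -17.2, 0, 1],
    [0, 0, 6, 1, -26, 0, 1],
    [0, 0, 9, 3, -38.6, 0, 1],
    [0, 0, 12, 5, -51, 0, 1],
    [0, 0, 15, 8, -64, 0, 1],
    [0, 0, 18, 11.5, -76.5, 0, 1],
    [0, 0, 21, 16, -88.6, 0, 1],
    [0, 0, 24, 20.5, -101, 0, 1],
    [0, 0, 27, 26, -112.3, 0, 1],
    [0, 0, 30, 32, -124, 0, 1],
    [0, 0, 30, 32, -124, 0, 1]
  ]
}}

```text
t: 3.98
tcp_pos: [0.5765, 0.0414, 0.2981]
tool_rot: [0.916, 0.402, 0.0, -0.0]
force: [-1.1, -0.1, 4.0]
finger_gap: 0.177
gripper_force: 25.2
```

Run:
```python
from h import *
s=readout.sense(); print(s['tcp_pos'],s['finger_gap'],s['gripper_force'],s['force'])
P=np.array([.7445,.223]); v=s['tcp_pos'][:2]-P; print(np.linalg.norm(v),np.degrees(np.arctan2(v[1],v[0])))
R=Ro.from_quat(s['tool_rot']).as_matrix();print(np.degrees(np.arctan2(R[1,1],R[0,1])))
for a in range(4,45,4):
    c,n=np.cos(np.radians(-a)),np.sin(np.radians(-a)); w=P+np.array([[c,-n],[n,c]])@v
    d=R.T@np.r_[w-s['tcp_pos'][:2],0]*1000
    e=w-np.array([.638,-.047]); b=np.radians(8.2)
    print(a,d.round(1),w.round(3),'cleaner y',e@[-np.sin(b),np.cos(b)])
```

```text
[0.57653078 0.04143322 0.29805326] 0.17696294041179209 25.16803801059723 [-1.07044703 -0.11422954  3.97922833]
0.24734622553432195 -132.772218098704
-42.61727011008284
4 [  0.6 -17.3  -0. ] [0.564 0.054] cleaner y 0.11007940629876774
8 [  2.5 -34.4  -0. ] [0.553 0.067] cleaner y 0.12455408800228654
12 [  5.5 -51.4  -0. ] [0.542 0.08 ] cleaner y 0.13964991502886548
16 [  9.8 -68.2  -0. ] [0.533 0.095] cleaner y 0.15529334202665826
20 [ 15.1 -84.6  -0. ] [0.525 0.11 ] cleaner y 0.1714081557918035
24 [  21.7 -100.5   -0. ] [0.517 0.125] cleaner y 0.18791584657149274
28 [  29.3 -116.    -0. ] [0.511 0.142] cleaner y 0.2047359905555947
32 [  37.9 -131.    -0. ] [0.506 0.158] cleaner y 0.2217866416933737
36 [  47.6 -145.3   -0. ] [0.502 0.175] cleaner y 0.23898473092641206
40 [  58.3 -158.8    0. ] [0.499 0.192] cleaner y 0.25624647089271224
44 [  69.9 -171.6    0. ] [0.498 0.209] cleaner y 0.27348776413030235
```

Working smoothly; continue to +36°.

Call:
{"api": "move_arm", "payload": {
  "rows": [
    [0, 0, 3, 0.4, -13, 0, 1],
    [0, 0, 6, 1.5, -26, 0, 1],
    [0, 0, 9, 3, -38.6, 0, 1],
    [0, 0, 12, 5.5, -51.4, 0, 1],
    [0, 0, 16, 9.8, -68.2, 0, 1],
    [0, 0, 20, 15, -84.6, 0, 1],
    [0, 0, 24, 21.7, -100.5, 0, 1],
    [0, 0, 28, 29.3, -116, 0, 1],
    [0, 0, 32, 38, -131, 0, 1],
    [0, 0, 36, 47.6, -145.3, 0, 1],
    [0, 0, 36, 47.6, -145.3, 0, 1],
    [0, 0, 36, 47.6, -145.3, 0, 1]
  ]
}}

```text
t: 4.98
tcp_pos: [0.5005, 0.1743, 0.298]
tool_rot: [0.995, 0.101, -0.002, 0.0]
force: [-8.6, -1.1, 11.8]
finger_gap: 0.176
gripper_force: 25.9
```

Call:
{"api": "move_arm", "payload": {
  "rows": [
    [0, 0, 0, 0, 0, 0, 0.7],
    [0, 0, 0, 0, 0, 0, 0.55],
    [0, 0, 0, 0, 0, 0, 0.5],
    [0, 0, 0, 0, 0, 0, 0.5],
    [0, 0, 0, 0, 0, -30, 0.5],
    [0, 0, 0, 0, 0, -60, 0.5],
    [0, 0, 0, 0, 0, -60, 0.5]
  ]
}}

```text
t: 5.57
tcp_pos: [0.5066, 0.1737, 0.3618]
tool_rot: [0.995, 0.099, 0.006, -0.0]
force: [0.6, -0.7, 1.1]
finger_gap: 0.496
gripper_force: 0.0
```

Run:
```python
from h import *
s=snap('top','top2'); delta([.4995,-.067,.25]); p=cloud(s)
rep(p,[.42,.08,.272],[.58,.26,.315]); rep(p,[.47,-.12,.125],[.513,-.03,.16])
w=fcloud(snap('wrist','w2')); rep(w[:300],[.42,.1,.272],[.58,.26,.31]);rep(w,[.47,-.12,.125],[.513,-.03,.16])
i=cv2.imread('pics/top2.png')[120:360,160:480];j=cv2.imread('pics/w2.png')
cv2.imwrite('pics/c2.png',cv2.convertScaleAbs(np.hstack([cv2.resize(i,(400,300)),cv2.resize(j,(400,300))]),alpha=1.8))
```

```text
tcp [0.5054 0.1735 0.3594] yaw_y -78.64 tool delta mm [-54.  234.5 109.1] q [0.12 0.29 1.53 0.   1.32 1.49] 5.6167
11 [0.4984 0.1675 0.2873] [0.4948 0.1659 0.2723] [0.5032 0.1711 0.3044]
103 [ 0.5022 -0.065   0.1406] [ 0.4929 -0.0827  0.1331] [ 0.5106 -0.0474  0.1462]
1093 [0.5064 0.1746 0.2968] [0.4998 0.1668 0.2733] [0.5098 0.1815 0.3071]
526 [ 0.5036 -0.061   0.1409] [ 0.4932 -0.0818  0.1298] [ 0.5126 -0.0465  0.1453]
```

View pics/c2.png

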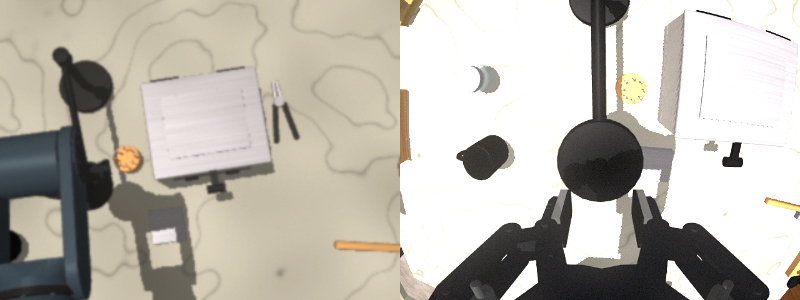

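The lamp head is at (90,190) in the left half, well clear of the cleaner, with the lid shut and the bystanders in place. Next I move over the roller.

Call:
{"api": "move_arm", "payload": {
  "rows": [
    [0, 0, 0, -6, 28, 0, 0.3],
    [0, 0, 1, -14, 64, 0, 0],
    [0, 0, 2, -22, 102, 0, 0],
    [0, 0, 3, -30, 140, 0, 0],
    [0, 0, 3.2, -38, 178, 0, 0],
    [0, 0, 3.2, -45, 212, 0, 0],
    [0, 0, 3.2, -50, 233, 20, 0],
    [0, 0, 3.2, -50, 233, 55, 0],
    [0, 0, 3.2, -50, 233, 90, 0],
    [0, 0, 3.2, -50, 233, 110, 0],
    [0, 0, 3.2, -50, 233, 110, 0],
    [0, 0, 3.2, -50, 233, 110, 0]
  ]
}}

```text
t: 6.67
tcp_pos: [0.499, -0.0647, 0.2447]
tool_rot: [0.997, 0.071, -0.002, -0.001]
force: [0.1, 0.9, 0.3]
finger_gap: 0.999
gripper_force: 0.0
```

Run:
```python
from h import *
s=snap('wrist','w3'); delta([.503,-.065,.142]);w=fcloud(s)
rep(w,[.47,-.12,.125],[.512,-.03,.16])
cv2.imwrite('pics/w3b.png',cv2.convertScaleAbs(s['img'][:,:,::-1],alpha=1.8))
```

```text
tcp [ 0.5003 -0.065   0.2462] yaw_y -81.83 tool delta mm [  2.8   0.5 104.2] q [-0.35  0.38  1.74  0.    1.02  1.08] 6.7167
1484 [ 0.5039 -0.0646  0.1428] [ 0.4942 -0.0824  0.1373] [ 0.5116 -0.0478  0.1454]
```

View pics/w3b.png

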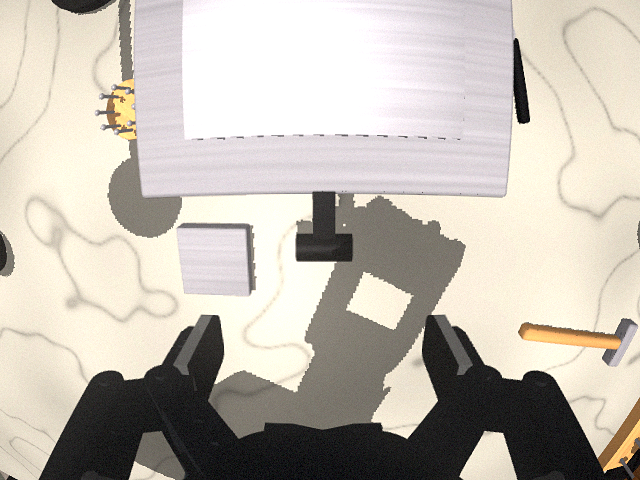

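The roller at (324,247) is square to the jaws and midway between them. I descend and pinch its ends.

Call:
{"api": "move_arm", "payload": {
  "rows": [
    [0, 0, 0, 2, 0, 30, 0],
    [0, 0, 0, 2, 0, 65, 0],
    [0, 0, 0, 2, 0, 90, 0],
    [0, 0, 0, 2, 0, 104, 0],
    [0, 0, 0, 2, 0, 104, 0.2],
    [0, 0, 0, 2, 0, 104, 0.5],
    [0, 0, 0, 2, 0, 104, 0.8],
    [0, 0, 0, 2, 0, 104, 1],
    [0, 0, 0, 2, 0, 104, 1],
    [0, 0, 0, 2, 0, 104, 1],
    [0, 0, 0, 2, 0, 104, 1]
  ],
  "squeeze": 40
}}

```text
t: 7.63
tcp_pos: [0.5035, -0.0645, 0.1445]
tool_rot: [0.997, 0.071, 0.002, 0.0]
force: [-0.4, 1.9, 6.2]
finger_gap: 0.411
gripper_force: 40.3
```

Run:
```python
from h import *
s=readout.sense(); print(s['t'],s['tcp_pos'],s['finger_gap'],s['gripper_force'],s['force'])
R=Ro.from_quat(s['tool_rot']).as_matrix();delta(s['tcp_pos'])
ex=np.array([np.cos(np.radians(8.2)),np.sin(np.radians(8.2))])
for a in range(3,49,3):
    t=np.radians(a); h=.238-(.238*np.cos(t)-.004*np.sin(t)); z=.238*np.sin(t)+.004*np.cos(t)-.004
    print(a,(R.T@np.r_[h*ex,z]*1000).round(1))
```

```text
7.6333 [ 0.50347387 -0.06451826  0.14445481] 0.4110290590136047 40.25021195411682 [-0.37191299  1.8972588   6.19221272]
tcp [ 0.5035 -0.0645  0.1445] yaw_y -81.85 tool delta mm [0. 0. 0.] q [-0.35  0.54  1.83  0.    0.76  1.08] 7.6333
3 [  0.6   0.  -12.4]
6 [  1.8   0.  -24.8]
9 [  3.7   0.  -37.2]
12 [  6.2   0.  -49.4]
15 [  9.4   0.1 -61.4]
18 [ 13.2   0.1 -73.3]
21 [ 17.6   0.1 -85. ]
24 [ 22.6   0.1 -96.4]
27 [ 2.820e+01  1.000e-01 -1.075e+02]
30 [ 3.440e+01  1.000e-01 -1.183e+02]
33 [ 4.110e+01  1.000e-01 -1.288e+02]
36 [ 4.840e+01  1.000e-01 -1.389e+02]
39 [ 5.620e+01  1.000e-01 -1.487e+02]
42 [ 6.45e+01  1.00e-01 -1.58e+02]
45 [ 7.320e+01  1.000e-01 -1.668e+02]
48 [ 8.240e+01  1.000e-01 -1.752e+02]
```

Call:
{"api": "move_arm", "payload": {
  "rows": [
    [0, 0, 0, 0.3, 0, -6, 1],
    [0, 0, 0, 0.6, 0, -12.4, 1],
    [0, 0, 0, 1.8, 0, -24.8, 1],
    [0, 0, 0, 3.7, 0, -37.2, 1],
    [0, 0, 0, 6.2, 0, -49.4, 1],
    [0, 0, 0, 9.4, 0, -61.4, 1],
    [0, 0, 0, 13.2, 0, -73.3, 1],
    [0, 0, 0, 17.6, 0, -85, 1],
    [0, 0, 0, 22.6, 0, -96.4, 1],
    [0, 0, 0, 28.2, 0, -107.5, 1],
    [0, 0, 0, 34.4, 0, -118.3, 1],
    [0, 0, 0, 34.4, 0, -118.3, 1]
  ]
}}

```text
t: 8.63
tcp_pos: [0.5372, -0.0596, 0.2627]
tool_rot: [0.997, 0.072, 0.001, 0.0]
force: [2.3, 1.1, -4.0]
finger_gap: 0.41
gripper_force: 40.6
```

Run:
```python
from h import *
s=readout.sense(); print(s['t'],s['tcp_pos'],s['finger_gap'],s['gripper_force'],s['force'])
g=np.array([.5035,-.0645,.1445]); b=np.radians(8.2)
t=np.radians(45); h=.238-(.238*np.cos(t)-.004*np.sin(t)); z=.238*np.sin(t)+.004*np.cos(t)-.004
delta(g+[h*np.cos(b),h*np.sin(b),z])
```

```text
8.6333 [ 0.53720787 -0.05955364  0.26271657] 0.41043227050494074 40.62326967716217 [ 2.33265565  1.08340717 -3.95438306]
tcp [ 0.5372 -0.0596  0.2627] yaw_y -81.8 tool delta mm [ 38.6   0.1 -48.8] q [-0.32  0.41  1.64  0.    1.09  1.11] 8.6333
```

Call:
{"api": "move_arm", "payload": {
  "rows": [
    [0, 0, 0, 6.7, 0, -10.5, 1],
    [0, 0, 0, 14, 0, -20.6, 1],
    [0, 0, 0, 21.8, 0, -30.4, 1],
    [0, 0, 0, 30, 0, -39.7, 1],
    [0, 0, 0, 38.6, 0, -48.8, 1],
    [0, 0, 0, 38.6, 0, -48.8, 1],
    [0, 0, 0, 38.6, 0, -48.8, 1],
    [0, 0, 0, 38.6, 0, -48.8, 1],
    [0, 0, 0, 38.6, 0, -48.8, 1],
    [0, 0, 0, 38.6, 0, -48.8, 1]
  ]
}}

```text
t: 9.47
tcp_pos: [0.5735, -0.0542, 0.3089]
tool_rot: [0.997, 0.071, -0.001, -0.0]
force: [1.0, -0.4, -3.5]
finger_gap: 0.411
gripper_force: 41.7
```

Run:
```python
from h import *
s=readout.sense(); print(s['t'],s['tcp_pos'],s['finger_gap'],s['gripper_force'],s['force'],np.abs(s['qd']).max())
a=snap('scene','s3')
p=cloud(a); b=np.radians(8.2); o=np.array([.6385,-.046]); d=p[:,:2]-o
x=d@[np.cos(b),np.sin(b)]; y=d@[-np.sin(b),np.cos(b)]
m=(x>-.08)&(x<.09)&(y>.03)&(y<.115)&(p[:,2]>.142)&(p[:,2]<.32)
print(m.sum(), np.degrees(np.arctan(-np.polyfit(x[m],p[m,2],1))), )
t=cloud(snap('top','t3'));d=t[:,:2]-o;x=d@[np.cos(b),np.sin(b)]; y=d@[-np.sin(b),np.cos(b)]
for l,h in((-.11,-.06),(.06,.11)):
    m=(x>-.04)&(x<.08)&(y>l)&(y<h)&(t[:,2]>.142)&(t[:,2]<.32);print(m.sum(),np.degrees(np.arctan(-np.polyfit(x[m],t[m,2],1)))[0] if m.sum()>9 else '')
rep(p,[.42,.1,.272],[.58,.26,.315])
cv2.imwrite('pics/s3b.png',cv2.convertScaleAbs(a['img'][:,:,::-1],alpha=1.8))
```

```text
9.4667 [ 0.57354539 -0.05424822  0.3088578 ] 0.411113227456148 41.68367385864258 [ 0.9945343  -0.35146169 -3.52231676] 0.009076089216103396
2162 [ 43.12399601 -13.55838708]
253 42.94663492987357
675 43.11476756409525
89 [0.5053 0.1788 0.2952] [0.4971 0.1706 0.2735] [0.5107 0.1844 0.3072]
```

View pics/s3b.png

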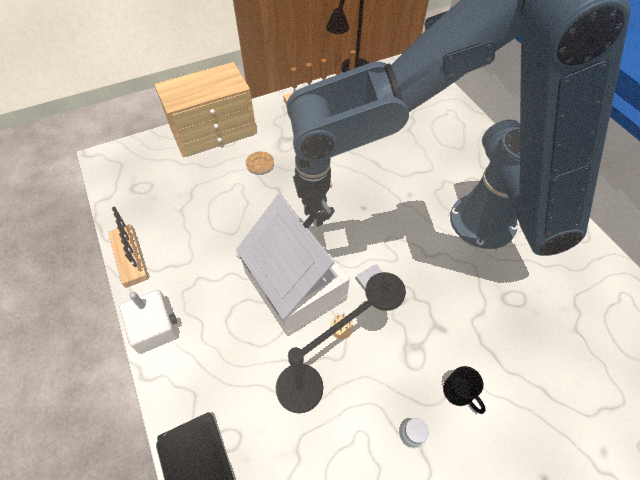

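The lid is held at about 43°, with the lamp head at (385,291) clear of the cleaner and the bystanders in place. I add the last 2° and settle.

Call:
{"api": "move_arm", "payload": {
  "rows": [
    [0, 0, 0, 2.5, 0, -3, 1],
    [0, 0, 0, 5, 0, -6, 1],
    [0, 0, 0, 5, 0, -6, 1],
    [0, 0, 0, 5, 0, -6, 1],
    [0, 0, 0, 5, 0, -6, 1],
    [0, 0, 0, 5, 0, -6, 1],
    [0, 0, 0, 5, 0, -6, 1],
    [0, 0, 0, 5, 0, -6, 1],
    [0, 0, 0, 5, 0, -6, 1],
    [0, 0, 0, 5, 0, -6, 1]
  ]
}}

```text
t: 10.4
tcp_pos: [0.5799, -0.0533, 0.3151]
tool_rot: [0.997, 0.071, 0.001, -0.0]
force: [5.7, 2.3, -8.4]
finger_gap: 0.414
gripper_force: 41.0
```

Run:
```python
from h import *
s=readout.sense(); print(s['tcp_pos'],s['gripper_force'],s['force'],np.abs(s['qd']).max())
print(order.sign_off())
```

```text
[ 0.57988841 -0.05332249  0.31512957] 40.97309231758118 [ 5.70384363  2.32926667 -8.38227144] 0.0022631402552553306
the job is handed in; nothing more can be done
None
```

The job is handed in: the lamp head is swung clear (pin about 240 mm along the cleaner's +y), the gripper is holding the lid still at about 45° (43° measured, then raised about 2° more), and the bystanders looked unmoved in the pictures; the sign-off returned no verdict.

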